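# Clip self-closing tweezers onto a headed pin as a heat sink

### The job

Take the self-closing tweezers out of their stand by squeezing their two finger plates, which opens the jaws, and lower the open jaws over the headed pin in its soldering post until the pin's head just meets the stop between the legs, pressing lightly, for the pin is sprung and must not be pushed down far. Then let go so that the jaws grip the thin neck under the head and the tweezers stay clipped there upright as a heat sink. Leave the other post and the things lying about as they are.

Things in the scene. Friction and masses are not known exactly. Their poses are not given: they have to be found in the camera images.
- tweezers: Loose steel cross-lock tweezers, 90 mm tall, 30 to 40 g, hanging upright, jaws down, in the stand. Origin midway between the shut jaws; z up to the tail (top at +87 mm), x along the cross bar (5 mm thick, 41 mm long, at z +80 mm, resting in the stand), y from one finger plate to the other. Legs hinge on the bar and cross below the plates, so squeezing the plates OPENS the jaws.
- plates (a point): Middle between the tweezers' two upright finger plates, 44 mm above the tweezers' origin: grasp here from above, across the plates along y. Outer faces 26 mm apart, plates 13 mm wide, 26 mm tall. Each yields from about 8 N and reaches its stop at about 11 N, plates then 17 mm apart; 20 N does no harm. Let go, the spring shuts the jaws with 3 to 4 N.
- stop (a point): Centre of the lower face of the fixed stop (8 x 9 mm) that hangs between the tweezers' legs, 11.5 mm above the tweezers' origin. The jaws are 5 mm high (2.5 mm above and below the origin) and 14 mm wide along x; squeezed fully open they stand 20 mm apart.
- jaw (a joint): Opening angle of the tweezers' legs, rad (each leg alike): 0 jaws shut on nothing, about 0.036 gripping the 8 mm neck, about 0.08 on the 15 mm head, 0.125 fully squeezed open. Each jaw moves 80 mm times this angle.
- stand: Fixed stand: dark base 70 x 60 x 8 mm, two aluminium uprights at x +14 and -14 mm (4 mm thick, 18 mm wide along y, 106 mm tall); top notches (9 mm wide, floor at 97.5 mm) carry the cross bar. The tweezers hang between the uprights, origin 20 mm up; they come out straight up (raise 100 mm). Origin at the underside's centre on the bench, x through both uprights, z up.
- post: Fixed soldering post with the HEADED (mushroom-shaped) pin: dark base 52 mm across, column 24 mm across, 40 mm tall, brass screw at its side, 17 mm chuck above. Origin at the base's centre on the bench, z up; the pin stands on this axis. The chuck's height differs each time and is not measured: the head's top is anywhere from 71 to 97 mm above the bench and must be felt.
- pin (a joint): How far the headed pin is pushed down on its spring, m: 0 free, 2.5 N per mm, hard stop at 0.005; keep under 0.0035 (about 9 N). Pin from the top: head 15 mm across, 7 high; neck 8 mm across, 11 long; flange 15 mm across. With the head against the tweezers' stop the jaws are at the right height, 2 mm under the head; up to 1.5 mm short of it will do.
- other_post: The same sort of post with a plain pin, 13 mm across and without head or neck, to be left alone; its top stands 71 to 97 mm above the bench. Origin at the base's centre on the bench. Either post may be on either side.
- driver: Loose small screwdriver 90 mm long, 12 mm thick, lying between the stand and a post; leave it.
- pin_vice: Loose steel pin vice 88 mm long, 9 mm thick, lying between the two posts; leave it.
- loupe: Loose black loupe, 34 mm across, 28 mm high; leave it.
- case_back: Loose steel case back, 31 mm across, 6 mm high; leave it.
- tin: Loose round tin, 49 mm across, 18 mm high; leave it.
- microscope: Fixed stereo microscope to keep clear of: column at 0.415, -0.43 m up to 310 mm above the bench, swung arm 120 mm up, and head over x 0.20 to 0.36 m, y -0.18 to 0.01 m up to 260 mm. Pass above it. Behind the posts a wooden rack, 160 mm tall, begins at x 0.59 m (y -0.13 to 0.19 m).
Not all that is in view belongs to the job. Of the things shaped like the tweezers, the steel one is meant.

How it is judged:
On the way, in this order (a step that is already met when the one before it is completed fails the run):
1. the tweezers are lifted clear of the stand (height (world z) of tweezers above 0.085 m), for 0.1 s.
2. the jaws, held squeezed open, are lowered over the headed pin (value of joint jaw above 0.085 rad and horizontal distance between tweezers and post below 0.006 m and height (world z) of tweezers below 0.09 m), for 0.1 s.
At the end, for the whole second after the job is handed in: Tweezers let go and at rest, clipped on the headed pin: jaw angle 0.025 to 0.055 rad (on the neck), total contact over 3 N, their origin within 6 mm of the post's axis and over 52 mm above the bench, within 0.2 rad of upright, pin pushed down under 3 mm (value of joint jaw between 0.025 and 0.055 rad and contact force between tweezers and post above 3 N and horizontal distance between tweezers and post below 0.006 m and height (world z) of tweezers above 0.052 m and angle between tweezers's own z axis and vertical below 0.2 rad and value of joint pin below 0.003 m and linear speed of tweezers below 0.02 m/s); the robot touches nothing.
It fails at once if the headed pin is pushed down 3.5 mm or more (value of joint pin above 0.0035 m).
It fails at once if the other post is struck or gripped (over 3 N) (contact force between any of tweezers, the arm, the fingers and other_post above 3 N).
It fails at once if a thing lying about is moved more than 20 mm (distance of any of driver, pin_vice, loupe, case_back, tin from where it was at the start of the episode above 0.02 m).
It also fails if it takes over 45 s, if anything falls off the work surface, if the arm or the gripper's body presses on something with over 40 N, if the wrist force passes 120 N, or if a joint passes its speed limit or range.

### The arm

A 6-joint arm with a two-finger parallel gripper is mounted at the origin on a cart in front of the work surface, level with it; the furniture and walls round the work are solid. World frame = base frame: x ahead of the robot, y to its left, z up, the work surface at z = 0. Lengths are in m, angles in rad, forces in N, time in s.
With the tool pointing down it reaches from about 0.375 to 0.975 m from the base axis. Payload 3.8 kg.
Tool frame: the origin (TCP) lies at the very end of the fingers, on their centre line; the grasp point (between the pads) lies 19 mm behind it (bot.pinch_z is the distance from the TCP to the grasp point, in m); x points along the fingers, y is the direction in which the jaws open and shut, and the axes are right-handed (so a half turn about x gives the same grasp; the last joint's range is limited). The gripper opens to 85 mm and grips with 20 to 120 N. Pads are 22 mm wide; open, the fingers measure 114 mm over their backs; the gripper's body (76 mm by 85 mm) begins 54 mm behind the grasp point. The pads swing forward as they close: fully open they stand 13 mm farther back than shut.
Start: joints at [1.262, 0.264, 1.604, -0, 1.274, -0.037], TCP at [0.181, 0.65, 0.231] pointing down, gripper open.
Joint ranges: [-2.63, 2.63], [-0.94, 2.18], [0.31, 2.57], [-1.31, 4.45], [0, 2.66], [-2.55, 2.55]. Speed limits (rad/s): [2.57, 2.57, 3.14, 3.14, 3.14, 3.14].

### API

Orientations are given as a rotation vector (axis times angle).
In Python, from workcell import monitor, imaging, finish_job, bot gives the robot as it stands.
- The arm moves only by the tool jog_arm, never from a script. Its argument "rows" is a list of rows, each a list of 7 numbers: the shift along the tool's x, y, z in m, then the turn, a rotation vector about the tool's x, y, z in rad, then the opening in per cent of the stroke, from 0 (shut) to 100 (fully open). A call has 1 to 20 rows; each row is the pose to reach, as a shift and turn from the pose measured when the call began, along the tool's axes at that moment; what a row does not reach only later rows make up. A row lasts 1/10 s, in which the tool goes at most 50 mm and 8.59 degrees, less where a joint would pass 70% of its speed; a pose out of reach is approached as far as the arm can. A call with a gripper value outside its range is refused whole. The fingers move at their own pace and stop on an object; "force" is the grip in N (left out, the last holds). Time passes only in rows, so rows that repeat a pose let the fingers close. It gives the time, the measured TCP pose, the force and the opening at its end, in the units of the state.
- monitor.read_state(): the state, without advancing time (a new reading comes with each control period).
- imaging.read_camera(name): name is "scene" or "top"; returns the picture (400x640x3 uint8, blue, green, red); there is no depth.
- imaging.camera_params(name): a dict with "fx", "fy", "cx", "cy" (pixels), "k1" (the pictures are not rectified: a ray, as slopes to the right and down, at radius r is drawn at 1 + k1 r^2 times it, then the intrinsics apply), "T" (4x4, takes a point from camera to world coordinates). Camera axes: x right, y down, z forward; pixel columns grow to the right and rows downward; lengths in m; the calibration is good to about 2 mm. A picture is of the moment at which its call begins. camera_params takes no time and is no camera call.
- finish_job(): hands the job in, once; it reports no verdict.
The state is a dict: "time": time; "q": joint angles; "joint_vel": joint speeds; "joint_torque": joint torques, N m; "tool_pos": TCP position; "tcp_rot": TCP orientation; "wrist_force": force on the tool from outside, world axes, zero at the start; "torque": the same for the moment, N m; "width": opening from 0.0 (shut) to 1.0 (fully open).
Only numpy, scipy, OpenCV 4.12 (cv2) and the standard library are available. Lean on these libraries where they do the work, as an engineer would, in place of code of your own. Each camera call takes 0.05 s, during which the arm holds its last target. There are 200 camera calls.

## Working session

There is one attempt and no reset: what is moved stays moved. The work goes in short steps, Python scripts to look and compute and a tool call to move; the robot and the scene stay as the last step left them, time stands still between calls to the robot, and variables do not carry over. Pictures are saved under pics/ and viewed, about 8 in all and at most 12, crops included, and the job is handed in when it is done.

Besides the shell and the picture viewer there is one more tool, called after ">>>" as name(argument=value, ...), one argument or row to a line, values as JSON. jog_arm: Moves the arm, as the interface text tells. Its arguments: {"type":"object","properties":{"rows":{"type":"array","items":{"type":"array","items":{"type":"number"}}},"force":{"type":"number"}},"required":["rows"]}

```bash
ls; mkdir -p pics; cat > h.py <<'E'
import numpy as np, cv2
from workcell import monitor, imaging, bot
def ray(cam,u,v):
    p=imaging.camera_params(cam); K=np.array([[p['fx'],0,p['cx']],[0,p['fy'],p['cy']],[0,0,1.]]); T=np.array(p['T'])
    x=cv2.undistortPoints(np.array([[[u,v]]],float),K,np.array([p['k1'],0,0,0.]))[0,0]
    # k1 model: distorted = x(1+k1 r^2)
    d=T[:3,:3]@np.array([x[0],x[1],1]); return T[:3,3],d/np.linalg.norm(d)
def onz(cam,u,v,z):
    o,d=ray(cam,u,v); return o+d*(z-o[2])/d[2]
def two(a,b):
    (o1,d1),(o2,d2)=ray('scene',*a),ray('top',*b)
    A=np.stack([d1,-d2],1); t=np.linalg.lstsq(A,o2-o1,rcond=None)[0]
    P,Q=o1+t[0]*d1,o2+t[1]*d2; return (P+Q)/2,np.linalg.norm(P-Q)
def proj(cam,P):
    p=imaging.camera_params(cam); T=np.linalg.inv(np.array(p['T'])); c=T[:3,:3]@np.array(P)+T[:3,3]
    x=c[:2]/c[2]; x=x*(1+p['k1']*(x@x)); return p['fx']*x[0]+p['cx'],p['fy']*x[1]+p['cy']
E
python3 - <<'E'
from h import *
for c in('scene','top'):
    cv2.imwrite(f'pics/{c}0.png',imaging.read_camera(c)); p=imaging.camera_params(c); print(c,{k:(np.round(v,3).tolist()) for k,v in p.items()})
s=monitor.read_state(); print(s['time'],s['tool_pos'],s['tcp_rot'],s['wrist_force'],bot.pinch_z)
E
```

```text
pics
scene {'fx': 474.947, 'fy': 474.947, 'cx': 320.29, 'cy': 197.457, 'k1': -0.012, 'T': [[0.816, -0.442, 0.372, 0.06], [-0.578, -0.621, 0.529, -0.549], [-0.003, -0.647, -0.762, 0.928], [0.0, 0.0, 0.0, 1.0]]}
top {'fx': 396.442, 'fy': 396.442, 'cx': 315.49, 'cy': 202.657, 'k1': 0.034, 'T': [[0.006, -0.996, 0.094, 0.372], [-1.0, -0.004, 0.017, 0.029], [-0.016, -0.094, -0.995, 1.123], [0.0, 0.0, 0.0, 1.0]]}
0.1 [0.18102897 0.64956199 0.23004327] [ 0.21176097  1.56058264 -0.21503196] [-0.15112517  0.15613785  0.30313926] 0.0187
```

View pics/scene0.png

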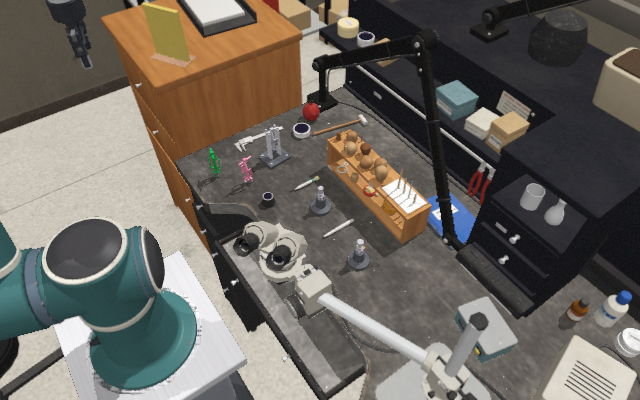

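View pics/top0.png

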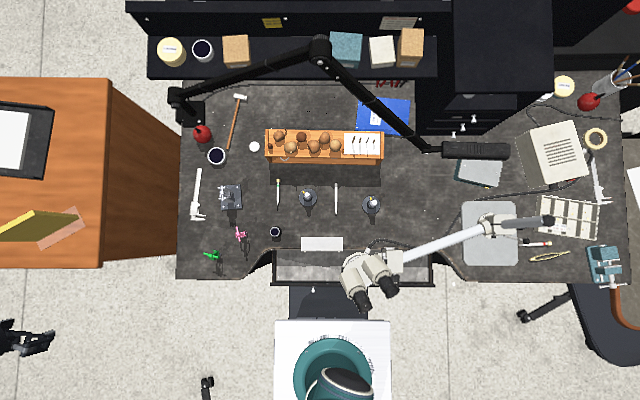

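Scene: stand with the steel tweezers at about (272,150), posts at (320,200) and (358,255). Top: stand (230,197), posts (307,197) and (371,205). Next I'll zoom in on these.

```bash
python3 - <<'E'
from h import *
S=cv2.imread('pics/scene0.png');T=cv2.imread('pics/top0.png')
def crop(I,x,y,w,h,f): return cv2.resize(I[y:y+h,x:x+w],None,fx=f,fy=f,interpolation=cv2.INTER_CUBIC)
a=np.hstack([crop(S,250,118,50,60,5),crop(S,300,175,50,60,5),crop(S,335,230,50,60,5)])
b=np.hstack([crop(T,205,170,50,56,5),crop(T,285,170,50,56,5),crop(T,348,175,50,56,5)])
cv2.imwrite('pics/crop0.png',np.vstack([a,b]))
print(onz('top',230,197,.1),onz('top',307,197,.04),onz('top',371,204,.04))
E
```

```text
[0.48205211 0.26914009 0.1       ] [0.48935165 0.07104064 0.04      ] [ 0.47075484 -0.10433201  0.04      ]
```

View pics/crop0.png

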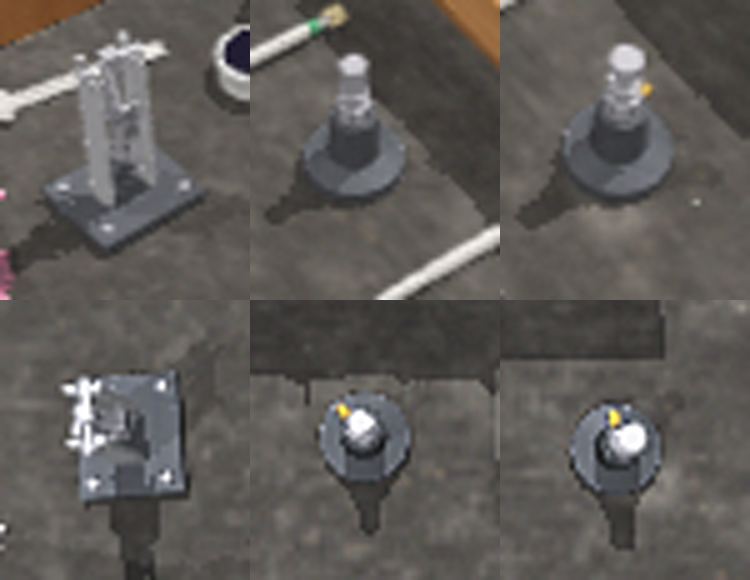

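```bash
python3 - <<'E'
from h import *
S=cv2.imread('pics/scene0.png');T=cv2.imread('pics/top0.png')
def crop(I,x,y,w,h,f): return cv2.resize(I[y:y+h,x:x+w],None,fx=f,fy=f,interpolation=cv2.INTER_CUBIC)
cv2.imwrite('pics/crop1.png',np.vstack([np.hstack([crop(S,305,180,30,24,13),crop(S,345,232,30,24,13)]),np.hstack([crop(S,258,120,30,24,13),crop(T,215,182,30,24,13)])]))
for n,I,boxes in(('top',T,[(205,170,50,56),(285,170,50,56),(348,175,50,56)]),('scene',S,[(250,118,50,60),(300,175,50,60),(335,230,50,60)])):
  for x,y,w,h in boxes:
    c=I[y:y+h,x:x+w].astype(int); m=((c[...,0]-c[...,2]>9)&(c[...,0]>50)).astype(np.uint8)
    k=max(cv2.findContours(m,0,cv2.CHAIN_APPROX_NONE)[0],key=cv2.contourArea)
    k=cv2.convexHull(k)+np.array([x,y]); r=cv2.minAreaRect(k); M=cv2.minEnclosingCircle(k)
    print(n,'rect',np.round(r[0],1),np.round(r[1],1),r[2],'circ',M)
    if n=='top': print([np.round(onz('top',*p,.008),4) for p in cv2.boxPoints(r)], onz('top',*M[0],.008), onz('top',*r[0],.008))
    else: print(onz(n,*r[0],.008))
E
```

```text
top rect [230.1 196.6] [23.8 20.8] 85.2363510131836 circ ((230.0, 196.5), 15.403021812438965)
[array([0.5244, 0.3234, 0.008 ]), array([0.5296, 0.2646, 0.008 ]), array([0.4619, 0.2575, 0.008 ]), array([0.4567, 0.3159, 0.008 ])] [0.49337594 0.29073796 0.008     ] [0.49305284 0.29034793 0.008     ]
top rect [311.2 194.9] [17.   8.5] 63.43495178222656 circ ((308.0, 196.5), 8.500100135803223)
[array([0.515 , 0.0821, 0.008 ]), array([0.526 , 0.0606, 0.008 ]), array([0.4827, 0.0388, 0.008 ]), array([0.4718, 0.0602, 0.008 ])] [0.49425409 0.06945205 0.008     ] [0.49884689 0.06041917 0.008     ]
top rect [370.5 204.5] [17. 17.] 45.0 circ ((370.626220703125, 204.3543701171875), 8.78188705444336)
[array([ 0.4721, -0.0731,  0.008 ]), array([ 0.5063, -0.1071,  0.008 ]), array([ 0.4724, -0.1405,  0.008 ]), array([ 0.4384, -0.1066,  0.008 ])] [ 0.4726664  -0.10722184  0.008     ] [ 0.47225289 -0.10686455  0.008     ]
scene rect [296.7 126.1] [3.2 4.4] 71.56504821777344 circ ((296.6538391113281, 126.11538696289062), 2.507491111755371)
[0.610038   0.35239058 0.008     ]
scene rect [312. 180.] [2. 2.] 90.0 circ ((312.0, 180.0), 1.414313554763794)
[0.52554893 0.15163217 0.008     ]
scene rect [364.5 264.5] [1.4 0. ] 135.0 circ ((364.5, 264.5), 0.7072067856788635)
[ 0.47512478 -0.13088378  0.008     ]
```

View pics/crop1.png

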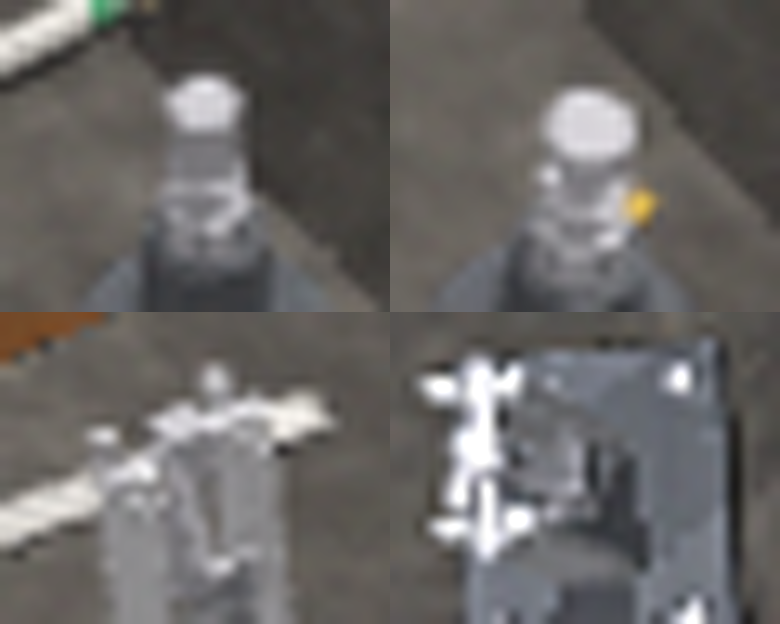

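The right post (y ≈ -0.107) carries the headed pin: a wide cap, a narrower neck and a flange below it. The left one is a plain cylinder. Now checking bar and head positions.

```bash
python3 - <<'E'
from h import *
from scipy.spatial.transform import Rotation as R
T=cv2.imread('pics/top0.png');S=cv2.imread('pics/scene0.png')
def bright(I,x,y,w,h,t):
    c=I[y:y+h,x:x+w].min(2); m=(c>t).astype(np.uint8); n,l,s,ce=cv2.connectedComponentsWithStats(m); i=1+np.argmax(s[1:,4]); return ce[i]+[x,y],s[i]
print(bright(T,360,190,25,25,190),bright(S,350,230,22,20,190))
a,b=bright(S,350,230,22,20,190)[0],bright(T,360,190,25,25,190)[0]
print('head',two(a,b))
a,b=bright(S,308,182,24,12,190)[0],bright(T,297,182,20,25,190)[0]; print('plain',a,b,two(a,b))
for z in(.1,.106): print('bar',[onz('top',*p,z) for p in((222.3,186.8),(222.3,198.4))])
m=(T[180:205,214:229].min(2)>180); ys,xs=np.nonzero(m); u,v=xs.mean()+214,ys.mean()+180; print(u,v,onz('top',u,v,.104))
C=np.array([.493,.2903]);print('proj bar top',[proj('top',[*(C+d*np.array([.9945,.104])),.106]) for d in(-.014,.014)])
# columns base disc check for headed post
s=monitor.read_state(); Rm=R.from_rotvec(s['tcp_rot']).as_matrix(); print(Rm.round(3)); print(bot, [x for x in dir(bot) if x[0]!='_'])
E
```

```text
(array([373.42307692, 202.15384615]), array([10, 10,  7,  5, 26], dtype=int32)) (array([360.18181818, 241.22727273]), array([ 8,  9,  6,  5, 22], dtype=int32))
head (array([ 0.47405298, -0.10755427,  0.07290667]), np.float64(0.0031447694576094334))
plain [320.45454545 187.36363636] [306.55555556 194.11111111] (array([0.49428527, 0.0705014 , 0.07377445]), np.float64(0.001951789984851152))
bar [array([0.50872429, 0.28991459, 0.1       ]), array([0.47830808, 0.28908354, 0.1       ])]
bar [array([0.50792242, 0.28838663, 0.106     ]), array([0.47768453, 0.28756045, 0.106     ])]
221.3877551020408 192.6734693877551 [0.49281909 0.29084548 0.104     ]
proj bar top [(np.float64(221.8187284826463), np.float64(197.8624725216807)), (np.float64(220.99052409918255), np.float64(187.17711256684976))]
[[-0.001  0.269  0.963]
 [-0.002  0.963 -0.269]
 [-1.    -0.002 -0.   ]]
<Robot object at 0x7f93cde60050> ['MotionError', 'pinch_z']
```

```bash
cat >> h.py <<'E'
from scipy.spatial.transform import Rotation as R
def goal(pos,yaw):
    """tool shift/turn: tool x down, tool y = world y turned by yaw"""
    s=monitor.read_state(); R0=R.from_rotvec(s['tcp_rot']).as_matrix()
    y=np.array([-np.sin(yaw),np.cos(yaw),0]); x=np.array([0,0,-1.]); R1=np.stack([x,y,np.cross(x,y)],1)
    print('t',round(s['time'],2),'pos',s['tool_pos'].round(4),'w',round(s['width'],3),'F',np.round(s['wrist_force'],2),'q',np.round(s['q'],2))
    print('shift',(R0.T@(np.array(pos)-s['tool_pos'])).round(4),'turn',R.from_matrix(R0.T@R1).as_rotvec().round(4))
E
python3 -c "
from h import *
goal([.493,.290,.20],.09)"
```

```text
t 0.1 pos [0.181  0.6496 0.23  ] w 0.993 F [-0.15  0.16  0.3 ] q [ 1.26  0.26  1.61 -0.    1.27 -0.04]
shift [ 0.0306 -0.2625  0.3971] turn [-0.3618 -0.0004  0.0021]
```

>>> jog_arm(
  rows=[
    [0.002,-0.022,0.033,-0.03,0,0,50],
    [0.005,-0.044,0.066,-0.06,0,0,50],
    [0.008,-0.066,0.099,-0.09,0,0,50],
    [0.01,-0.088,0.132,-0.12,0,0,50],
    [0.013,-0.109,0.165,-0.15,0,0,50],
    [0.015,-0.131,0.199,-0.18,0,0.001,50],
    [0.018,-0.153,0.232,-0.21,0,0.001,50],
    [0.02,-0.175,0.265,-0.24,0,0.001,50],
    [0.023,-0.197,0.298,-0.27,0,0.001,50],
    [0.026,-0.219,0.331,-0.3,0,0.002,50],
    [0.028,-0.241,0.364,-0.33,0,0.002,50],
    [0.0306,-0.2625,0.397,-0.362,0,0.002,50],
    [0.0306,-0.2625,0.397,-0.362,0,0.002,50],
    [0.0306,-0.2625,0.397,-0.362,0,0.002,50],
  ],
  force=20,
)

```text
time: 1.5
tool_pos: [0.4929, 0.2893, 0.1993]
tcp_rot: [-0.069, 1.572, 0.069]
wrist_force: [1.2, 0.6, 0.4]
width: 0.496
```

```bash
python3 - <<'E'
from h import *
goal([.493,.290,.13],.09)
S=imaging.read_camera('scene');T=imaging.read_camera('top')
def crop(I,x,y,w,h,f): return cv2.resize(I[y:y+h,x:x+w],None,fx=f,fy=f,interpolation=cv2.INTER_CUBIC)
cv2.imwrite('pics/c2.png',np.hstack([crop(S,225,90,80,100,5),crop(T,190,150,80,100,5)]))
E
```

```text
t 1.5 pos [0.4929 0.2893 0.1993] w 0.496 F [1.19 0.59 0.42] q [ 0.49  0.09  1.86  0.    1.19 -1.17]
shift [0.0693 0.0007 0.0002] turn [-0.0025 -0.0019 -0.    ]
```

View pics/c2.png

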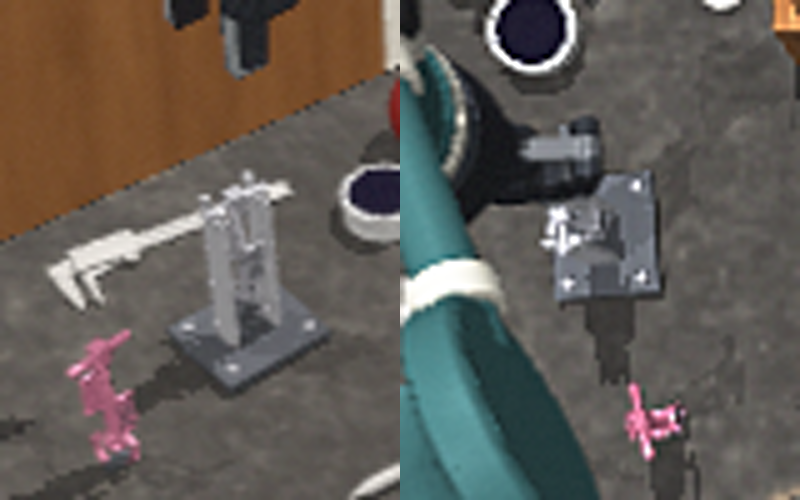

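```bash
python3 - <<'E'
from h import *
y=np.array([-.09,.996,0]);P=np.array([.493,.289,.1993])
for c,o in(('scene',(225,90,0)),('top',(190,150,400))):
  for d in(-.021,0,.021):
    u,v=proj(c,P+d*y+[0,0,.005]); print(c,d,((u-o[0])*5+o[2],(v-o[1])*5))
T=np.linalg.norm
E
```

```text
scene -0.021 (np.float64(239.20060901370732), np.float64(57.49286367347608))
scene 0 (np.float64(213.3816878595968), np.float64(36.865211889193716))
scene 0.021 (np.float64(188.02659583116537), np.float64(16.609408547297306))
top -0.021 (np.float64(551.4126717848496), np.float64(183.73696230441936))
top 0 (np.float64(506.65545987881444), np.float64(187.55714427156633))
top 0.021 (np.float64(461.86277332703696), np.float64(191.37631095770786))
```

>>> jog_arm(
  rows=[
    [0.03,0.0005,0,0,0,0,50],
    [0.06,0.0007,0,0,0,0,50],
    [0.085,0.0007,0,0,0,0,50],
    [0.105,0.0007,0,0,0,0,50],
    [0.12,0.0007,0,0,0,0,50],
    [0.135,0.0007,0,0,0,0,50],
    [0.145,0.0007,0,0,0,0,50],
    [0.153,0.0007,0,0,0,0,50],
    [0.154,0.0007,0,0,0,0,50],
  ],
)

```text
time: 2.5
tool_pos: [0.4915, 0.2911, 0.0448]
tcp_rot: [-0.071, 1.572, 0.071]
wrist_force: [-1.3, 0.5, 0.4]
width: 0.496
```

```bash
python3 - <<'E'
from h import *
goal([.493,.290,.045],.09)
S=imaging.read_camera('scene');T=imaging.read_camera('top')
def crop(I,x,y,w,h,f): return cv2.resize(I[y:y+h,x:x+w],None,fx=f,fy=f,interpolation=cv2.INTER_CUBIC)
cv2.imwrite('pics/c3.png',np.hstack([crop(S,245,110,50,62,8),crop(T,205,170,50,62,8)]))
E
```

```text
t 2.5 pos [0.4915 0.2911 0.0448] w 0.496 F [-1.26  0.48  0.41] q [ 0.49  0.26  1.99  0.    0.9  -1.17]
shift [-0.0002 -0.0013  0.0014] turn [ 0.0003 -0.0025  0.0002]
```

View pics/c3.png

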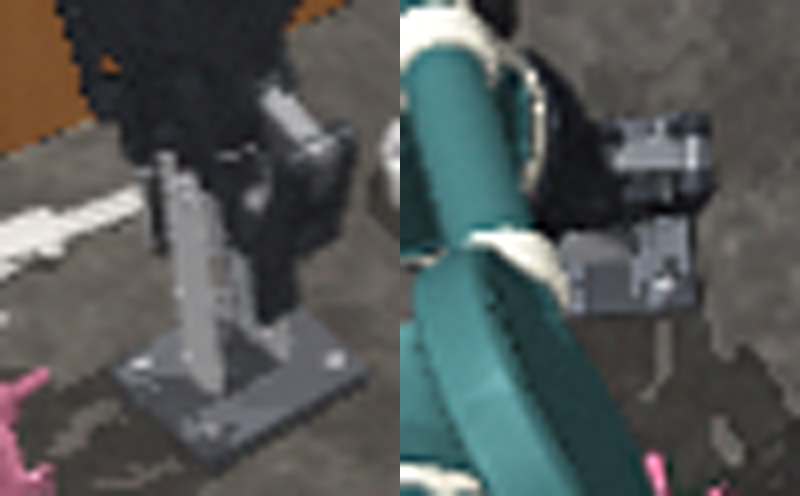

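>>> jog_arm(
  rows=[
    [0,-0.001,0.0014,0,0,0,40],
    [0,-0.001,0.0014,0,0,0,34],
    [0,-0.001,0.0014,0,0,0,30],
    [0,-0.001,0.0014,0,0,0,28],
    [0,-0.001,0.0014,0,0,0,27],
    [0,-0.001,0.0014,0,0,0,27],
    [0,-0.001,0.0014,0,0,0,27],
  ],
  force=20,
)

```text
time: 3.3
tool_pos: [0.4941, 0.2907, 0.0462]
tcp_rot: [-0.07, 1.57, 0.071]
wrist_force: [0.9, 1.0, 1.9]
width: 0.274
```

```bash
python3 -c "
from h import *
goal([.493,.290,.145],.09)"
```

```text
t 3.3 pos [0.4941 0.2907 0.0462] w 0.274 F [0.86 1.04 1.94] q [ 0.49  0.26  1.98  0.    0.9  -1.17]
shift [-0.0988 -0.0005 -0.0012] turn [ 0.0002 -0.0002 -0.0007]
```

>>> jog_arm(
  rows=[
    [-0.005,0,0,0,0,0,27],
    [-0.01,0,0,0,0,0,27],
    [-0.015,0,0,0,0,0,27],
    [-0.02,0,0,0,0,0,27],
    [-0.02,0,0,0,0,0,27],
  ],
)

```text
time: 3.8
tool_pos: [0.4948, 0.291, 0.0674]
tcp_rot: [-0.07, 1.568, 0.072]
wrist_force: [0.3, 0.4, -0.6]
width: 0.269
```

```bash
python3 - <<'E'
from h import *
goal([.493,.290,.165],.09)
S=imaging.read_camera('scene')
def crop(I,x,y,w,h,f): return cv2.resize(I[y:y+h,x:x+w],None,fx=f,fy=f,interpolation=cv2.INTER_CUBIC)
cv2.imwrite('pics/c4.png',crop(S,245,110,50,62,9))
E
```

```text
t 3.8 pos [0.4948 0.291  0.0674] w 0.269 F [ 0.28  0.44 -0.61] q [ 0.49  0.23  1.97  0.    0.94 -1.17]
shift [-0.0976 -0.0007 -0.0018] turn [ 0.0002  0.0015 -0.0014]
```

View pics/c4.png

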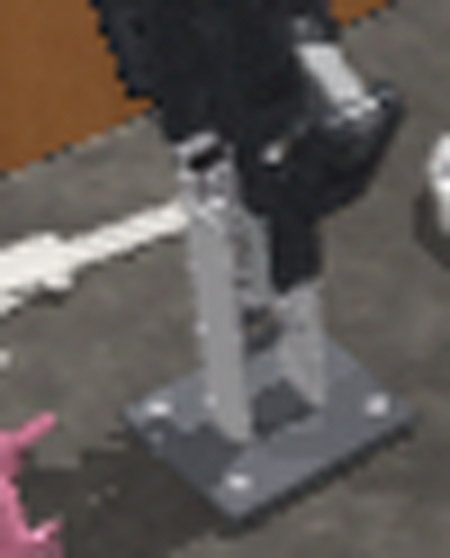

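The bar has left the notch (its end shows above the upright at about (205,160)), so it is held. I'll raise it clear and then squeeze fully in the air.

>>> jog_arm(
  rows=[
    [-0.01,0,-0.001,0,0,0,27],
    [-0.025,0,-0.0015,0,0,0,27],
    [-0.04,0,-0.0015,0,0,0,27],
    [-0.055,0,-0.0015,0,0,0,27],
    [-0.07,0,-0.0015,0,0,0,27],
    [-0.085,0,-0.0015,0,0,0,27],
    [-0.1,0,-0.0015,0,0,0,27],
    [-0.115,0,-0.0015,0,0,0,27],
    [-0.13,0,-0.0015,0,0,0,22],
    [-0.135,0,-0.0015,0,0,0,18],
    [-0.135,0,-0.0015,0,0,0,10],
    [-0.135,0,-0.0015,0,0,0,10],
    [-0.135,0,-0.0015,0,0,0,10],
  ],
  force=20,
)

```text
time: 5.15
tool_pos: [0.4923, 0.2903, 0.2008]
tcp_rot: [-0.071, 1.571, 0.071]
wrist_force: [-0.5, 0.2, 0.0]
width: 0.218
```

```bash
python3 - <<'E'
from h import *
goal([.4735,-.1075,.20],.09)
S=imaging.read_camera('scene');T=imaging.read_camera('top')
def crop(I,x,y,w,h,f): return cv2.resize(I[y:y+h,x:x+w],None,fx=f,fy=f,interpolation=cv2.INTER_CUBIC)
cv2.imwrite('pics/c5.png',np.hstack([crop(S,240,60,60,80,6.5),crop(T,190,150,60,80,6.5)]))
p=monitor.read_state()['tool_pos']
for z in(-.025,0,.06): print(proj('scene',p+[0,0,z]))
E
```

```text
t 5.15 pos [0.4923 0.2903 0.2008] w 0.218 F [-0.51  0.23  0.02] q [ 0.49  0.09  1.86  0.    1.19 -1.17]
shift [ 0.0007 -0.3945 -0.0545] turn [ 0.0002 -0.001  -0.0004]
(np.float64(268.1897893323275), np.float64(106.44417086144746))
(np.float64(267.3107513998908), np.float64(98.33104632092952))
(np.float64(265.08066511056245), np.float64(77.7362612464716))
```

View pics/c5.png

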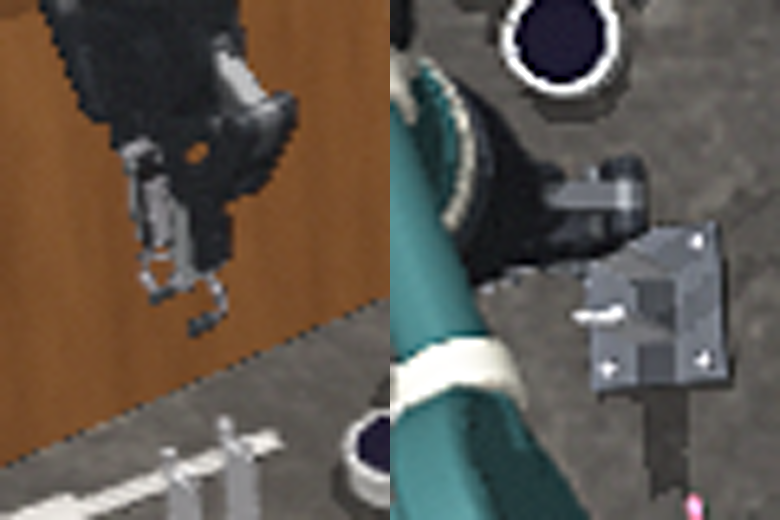

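>>> jog_arm(
  rows=[
    [-0.02,0,0,0,0,0,10],
    [-0.045,-0.015,-0.002,0,0,0,10],
    [-0.07,-0.035,-0.005,0,0,0,10],
    [-0.09,-0.06,-0.008,0,0,0,10],
    [-0.1,-0.085,-0.012,0,0,0,10],
    [-0.1,-0.115,-0.016,0,0,0,10],
    [-0.1,-0.145,-0.02,0,0,0,10],
    [-0.1,-0.175,-0.024,0,0,0,10],
    [-0.1,-0.205,-0.028,0,0,0,10],
    [-0.1,-0.235,-0.032,0,0,0,10],
    [-0.1,-0.265,-0.036,0,0,0,10],
    [-0.1,-0.295,-0.041,0,0,0,10],
    [-0.1,-0.325,-0.045,0,0,0,10],
    [-0.1,-0.35,-0.049,0,0,0,10],
    [-0.1,-0.37,-0.052,0,0,0,10],
    [-0.1,-0.385,-0.054,0,0,0,10],
    [-0.1,-0.3945,-0.0545,0,0,0,10],
    [-0.1,-0.3945,-0.0545,0,0,0,10],
  ],
)

```text
time: 7.05
tool_pos: [0.4736, -0.1083, 0.3003]
tcp_rot: [-0.069, 1.571, 0.07]
wrist_force: [-0.1, -0.1, 0.0]
width: 0.219
```

```bash
python3 - <<'E'
from h import *
goal([.4735,-.1075,.14],.09)
E
```

```text
t 7.05 pos [ 0.4736 -0.1083  0.3003] w 0.219 F [-0.08 -0.12  0.02] q [-0.28 -0.14  1.9  -0.    1.38 -1.94]
shift [0.1603 0.0007 0.0003] turn [-0.0014 -0.0016 -0.0006]
```

>>> jog_arm(
  rows=[
    [0.02,0,0,0,0,0,10],
    [0.045,0,0,0,0,0,10],
    [0.07,0,0,0,0,0,10],
    [0.095,0.0005,0,0,0,0,10],
    [0.12,0.0007,0,0,0,0,10],
    [0.14,0.0007,0,0,0,0,10],
    [0.155,0.0007,0,0,0,0,10],
    [0.16,0.0007,0,0,0,0,10],
    [0.16,0.0007,0,0,0,0,10],
    [0.16,0.0007,0,0,0,0,10],
  ],
)

```text
time: 8.05
tool_pos: [0.474, -0.1073, 0.1411]
tcp_rot: [-0.07, 1.57, 0.07]
wrist_force: [0.6, 0.0, 0.1]
width: 0.216
```

```bash
python3 - <<'E'
from h import *
goal([.4735,-.1075,.11],.09)
S=imaging.read_camera('scene');T=imaging.read_camera('top')
def crop(I,x,y,w,h,f): return cv2.resize(I[y:y+h,x:x+w],None,fx=f,fy=f,interpolation=cv2.INTER_CUBIC)
cv2.imwrite('pics/c6.png',np.hstack([crop(S,335,200,50,64,8),crop(T,348,165,50,64,8)]))
p=monitor.read_state()['tool_pos']
for c,o in(('scene',(335,200,0)),('top',(348,165,400))):
  for z in(.115,.115-.0025,.0729): u,v=proj(c,[p[0],p[1],z]);print(c,z,round((u-o[0])*8+o[2]),round((v-o[1])*8))
E
```

```text
t 8.05 pos [ 0.474  -0.1073  0.1411] w 0.216 F [0.62 0.   0.1 ] q [-0.27 -0.02  2.09  0.    1.07 -1.93]
shift [ 0.0311 -0.0001 -0.0005] turn [-0.001  -0.0004 -0.0003]
scene 0.115 206 239
scene 0.1125 206 245
scene 0.0729 197 331
top 0.115 623 280
top 0.1125 622 281
top 0.0729 606 293
```

View pics/c6.png

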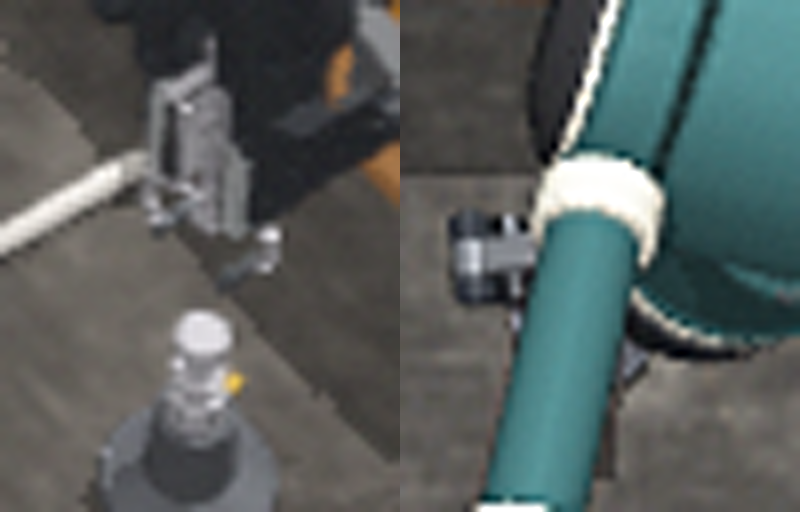

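>>> jog_arm(
  rows=[
    [0.008,-0.0005,0,0,0,0,10],
    [0.016,-0.0007,0.0005,0,0,0,10],
    [0.022,-0.0007,0.0005,0,0,0,10],
    [0.027,-0.0007,0.0005,0,0,0,10],
    [0.031,-0.0007,0.0005,0,0,0,10],
    [0.033,-0.0007,0.0005,0,0,0,10],
    [0.033,-0.0007,0.0005,0,0,0,10],
    [0.033,-0.0007,0.0005,0,0,0,10],
  ],
)

```text
time: 8.95
tool_pos: [0.4749, -0.1083, 0.1086]
tcp_rot: [-0.07, 1.569, 0.07]
wrist_force: [0.5, 0.3, 0.4]
width: 0.216
```

```bash
python3 - <<'E'
from h import *
goal([.4745,-.108,.092],.09)
S=imaging.read_camera('scene')
cv2.imwrite('pics/c7.png',cv2.resize(S[200:264,330:390],None,fx=9,fy=9,interpolation=cv2.INTER_CUBIC))
E
```

```text
t 8.95 pos [ 0.4749 -0.1083  0.1086] w 0.216 F [0.52 0.27 0.42] q [-0.28  0.02  2.12  0.    1.   -1.94]
shift [ 0.0166  0.0004 -0.0004] turn [-0.0012  0.0007  0.0002]
```

View pics/c7.png

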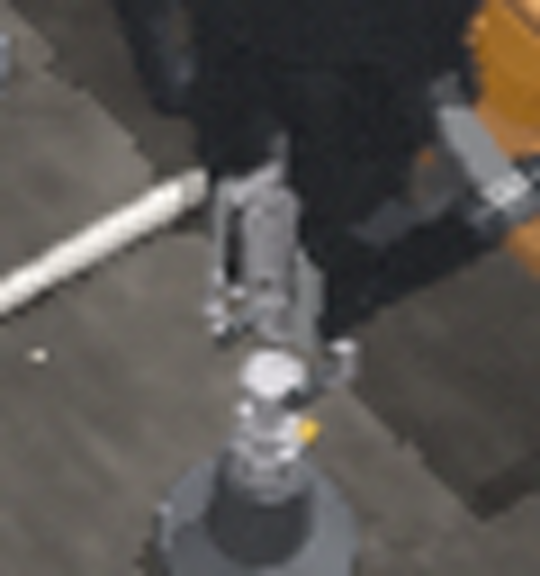

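>>> jog_arm(
  rows=[
    [0.002,0,0,0,0,0,10],
    [0.004,0,0,0,0,0,10],
    [0.006,0,0,0,0,0,10],
    [0.006,0,0,0,0,0,10],
  ],
)

```text
time: 9.4
tool_pos: [0.4747, -0.1083, 0.1024]
tcp_rot: [-0.07, 1.569, 0.07]
wrist_force: [0.2, -0.0, -0.1]
width: 0.219
```

>>> jog_arm(
  rows=[
    [0.002,0,0,0,0,0,10],
    [0.004,0,0,0,0,0,10],
    [0.006,0,0,0,0,0,10],
    [0.006,0,0,0,0,0,10],
  ],
)

```text
time: 9.8
tool_pos: [0.4744, -0.1082, 0.096]
tcp_rot: [-0.07, 1.57, 0.07]
wrist_force: [0.2, -0.3, 0.1]
width: 0.221
```

>>> jog_arm(
  rows=[
    [0.001,0,0,0,0,0,10],
    [0.002,0,0,0,0,0,10],
    [0.003,0,0,0,0,0,10],
    [0.003,0,0,0,0,0,10],
  ],
)

```text
time: 10.2
tool_pos: [0.4743, -0.1081, 0.0928]
tcp_rot: [-0.07, 1.57, 0.07]
wrist_force: [-0.2, 0.1, -1.3]
width: 0.219
```

>>> jog_arm(
  rows=[
    [0.001,0,0,0,0,0,10],
    [0.002,0,0,0,0,0,10],
    [0.002,0,0,0,0,0,10],
  ],
)

```text
time: 10.5
tool_pos: [0.4746, -0.1082, 0.0911]
tcp_rot: [-0.07, 1.57, 0.07]
wrist_force: [0.3, 0.2, 2.0]
width: 0.222
```

>>> jog_arm(
  rows=[
    [0,0,0,0,0,0,10],
    [0,0,0,0,0,0,10],
    [0,0,0,0,0,0,10],
  ],
)

```text
time: 10.8
tool_pos: [0.4747, -0.1082, 0.0912]
tcp_rot: [-0.07, 1.57, 0.07]
wrist_force: [-0.7, -0.0, 1.6]
width: 0.219
```

>>> jog_arm(
  rows=[
    [0.0005,0,0,0,0,0,10],
    [0.001,0,0,0,0,0,10],
    [0.001,0,0,0,0,0,10],
    [0.001,0,0,0,0,0,10],
  ],
)

```text
time: 11.2
tool_pos: [0.4749, -0.1083, 0.0904]
tcp_rot: [-0.07, 1.569, 0.07]
wrist_force: [-1.3, 0.2, 3.4]
width: 0.219
```

>>> jog_arm(
  rows=[
    [-0.0005,0,0,0,0,0,10],
    [-0.0005,0,0,0,0,0,22],
    [-0.0005,0,0,0,0,0,24],
    [-0.0005,0,0,0,0,0,26],
    [-0.0005,0,0,0,0,0,28],
    [-0.0005,0,0,0,0,0,30],
    [-0.0005,0,0,0,0,0,34],
    [-0.0005,0,0,0,0,0,38],
    [-0.0005,0,0,0,0,0,38],
  ],
)

```text
time: 12.1
tool_pos: [0.4746, -0.1082, 0.0906]
tcp_rot: [-0.07, 1.57, 0.07]
wrist_force: [0.8, 0.3, -0.7]
width: 0.38
```

```bash
python3 - <<'E'
from h import *
goal([.4745,-.108,.25],.09)
S=imaging.read_camera('scene')
cv2.imwrite('pics/c8.png',cv2.resize(S[200:264,330:390],None,fx=9,fy=9,interpolation=cv2.INTER_CUBIC))
E
```

```text
t 12.1 pos [ 0.4746 -0.1082  0.0906] w 0.38 F [ 0.78  0.34 -0.68] q [-0.28  0.04  2.14  0.    0.96 -1.94]
shift [-1.594e-01  2.000e-04 -1.000e-04] turn [-0.0012 -0.0001 -0.0002]
```

View pics/c8.png

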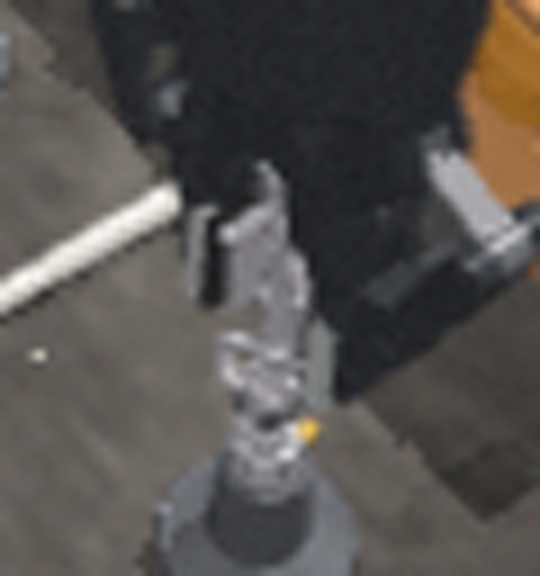

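The jaws are shut on the neck, the tweezers stand upright and both pads are free of the plates. Withdrawing straight up.

>>> jog_arm(
  rows=[
    [0,0,0,0,0,0,44],
    [0,0,0,0,0,0,46],
    [-0.004,0,0,0,0,0,46],
    [-0.01,0,0,0,0,0,46],
    [-0.02,0,0,0,0,0,46],
    [-0.035,0,0,0,0,0,46],
    [-0.055,0,0,0,0,0,46],
    [-0.08,0,0,0,0,0,46],
    [-0.11,0,0,0,0,0,46],
    [-0.14,0,0,0,0,0,46],
    [-0.17,0,0,0,0,0,46],
    [-0.19,0,0,0,0,0,46],
    [-0.2,0,0,0,0,0,46],
    [-0.2,0,0,0,0,0,46],
  ],
)

```text
time: 13.55
tool_pos: [0.4757, -0.1085, 0.293]
tcp_rot: [-0.071, 1.566, 0.069]
wrist_force: [0.7, -0.4, 0.4]
width: 0.463
```

```bash
python3 - <<'E'
from h import *
goal([.4745,-.108,.25],.09)
S=imaging.read_camera('scene')
cv2.imwrite('pics/c9.png',cv2.resize(S[190:264,320:390],None,fx=8,fy=8,interpolation=cv2.INTER_CUBIC))
for z in(.065,.087+.065): u,v=proj('scene',[.4745,-.108,z]); print((u-320)*8,(v-190)*8)
E
```

```text
t 13.55 pos [ 0.4757 -0.1085  0.293 ] w 0.463 F [ 0.71 -0.44  0.38] q [-0.28 -0.13  1.91  0.    1.36 -1.94]
shift [ 0.043   0.0007 -0.0013] turn [-0.0012  0.0039  0.0014]
316.30163146212544 427.5308013303395
336.71131226731177 233.96804431567762
```

View pics/c9.png

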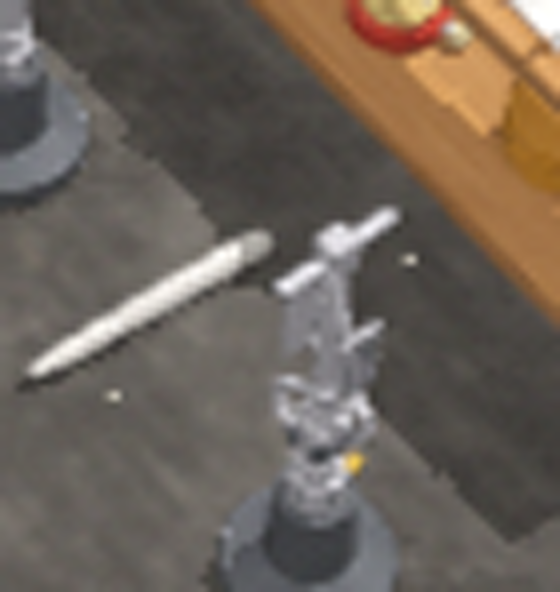

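The tweezers stand clipped and upright: the tail is at (336,235), as predicted for an upright pose, and the jaws are on the neck at about (318,430). The robot is clear, so I'm handing in.

```bash
python3 -c "
from workcell import finish_job
print(finish_job())"
```

```text
the job is handed in; nothing more can be done
None
```

The steel tweezers are clipped upright on the headed pin, which was on the right post at about (0.4745, -0.108) m. I handed the job in at about 13.6 s; no verdict is reported.

**What I did:** I took them from the stand by a light squeeze and lifted them clear. Then I squeezed them fully open in the air and carried them over to the post. I lowered them in small steps until the stop met the head and let go.

**Pressing:** The stop met the head at a TCP height of about 92 mm. The upward force then grew at about 2.5 N per mm, as the pin's spring should, and the highest reading was 3.4 N, or about 1.4 mm of pin travel. I backed off a little before letting go.

**Last checks:**
- **Upright:** the final picture shows the tail and jaws where an upright tweezers on the post's axis should appear, to within a pixel or so.
- **Clear of the arm:** the gripper was about 200 mm above, touching nothing. The arm passed over the other post with wide clearance. In the last picture the pin vice looked undisturbed; I did not check the other loose things.

**Disagreements and limits:**
- The two cameras put the head at about 73 mm with a 3 mm mismatch between their rays, while touch suggested about 77 mm. I went by touch.
- Wrist force noise of about 1.3 N made the first contact reading uncertain.
- I could not read the jaw angle and the grip force directly. I judged them from the pictures only.

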